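Lift a bread roll off the baking sheet with the tongs and hold it over the bowl

TASK

The baking sheet is hot from the oven: take the tongs by their black sleeves, close them on the round bread roll, lift it and carry it over to the white bowl. Finish while holding the roll still in the closed tongs above the middle of the bowl, well clear of the rim and touching nothing but the tongs; do not put it down or let go. Never touch the round roll with the gripper, and leave the long roll and the bowl where they are.

Things in the scene. Friction and masses are not known exactly. Their poses are not given: they have to be found in the camera images.
- tongs: Steel tongs on their side, 240 mm long, 30 mm high, 0.12 kg. Origin midway between the two black grip sleeves, on the underside; x to the jaws, y to the left arm, z up. Sleeves x = -30 to 30 mm, full height. Pivot at x = -85 mm, loop to x = -115. Jaws: upright cups centred at x = 100 mm (lips at 74 and 126), where the roll should sit. Springs hold them open; both arms move equally.
- left_jaw: Left arm (+y) with sleeve and cupped jaw; origin on its pivot: x = -85, y = 9 mm of the tongs, underside. Open, the sleeves measure about 62 mm over their outsides at x = 0, the jaws stand 67 (rear lip), 87 (cup) and 78 mm (front lip) apart inside. Squeezing the sleeves across (2 to 5 N each) shuts the jaws 2.2 mm per mm. At about 54 mm over the sleeves the tongs carry securely, cups 70 mm apart.
- right_jaw: Right arm (-y), mirror image of the left; origin on its pivot: x = -85, y = -9 mm of the tongs, underside. The jaws meet the round roll with about 44 mm over the sleeves; squeeze on with 20 to 40 N to hold the roll. The stop comes about 16 mm tighter if the jaws are empty.
- round_roll: The round crusty bread roll with a cross cut in its top, 48 mm across, 46 mm high, flat underneath, sides upright between 8 and 28 mm height, rigid, about 0.05 kg. It stands loose on the baking sheet. Origin: centre of its underside, z up.
- round_roll_mid (a point): Centre of the round roll, 22 mm above its underside.
- long_roll: The long bread roll with three slanting cuts, 100 x 45 x 40 mm, long along its x, loose on the same sheet with its centre 140 mm from the round roll. To be left alone. Origin: centre of its underside.
- baking_sheet: Flat dark steel baking sheet on the cooktop, 220 (x) x 260 (y) mm, 4 mm thick, does not move; only its far (+x) edge is turned up, to about 17 mm. The worktop left of the cooktop lies 4 mm lower than the cooktop (z = 0). Origin: centre of its underside.
- serving_bowl: White bowl, 115 mm across, 53 mm high, loose, empty, standing on the surface at the other side of the sheet from the tongs. Origin: centre of its underside.
Mind the look-alikes: they are no part of the job. Leave any turquoise or yellow look-alike of the round_roll alone.

How it is judged:
By the outcome, as a careful person would: the job done as asked, in the order asked, and still so for the second after the job is handed in, while the arm keeps its last pose, push and grip.
It also fails if it takes over 58 s, if anything falls off the work surface, if the arm or the gripper's body presses on something with over 40 N, if the wrist force passes 120 N, or if a joint passes its speed limit or range.

ROBOT

A 6-joint arm with a two-finger parallel gripper is mounted at the origin on a cart in front of the work surface, level with it; the furniture and walls round the work are solid. World frame = base frame: x ahead of the robot, y to its left, z up, the work surface at z = 0. Lengths are in m, angles in degrees, forces in N, time in s.
With the tool pointing down it reaches from about 0.3 to 0.75 m from the base axis. Payload 8.5 kg.
Tool frame: the origin (TCP) lies on the centre line of the jaws, within the pads' length; the fingertips stand 19 mm ahead of it and the grasp point (between the pads) is the TCP (env.tcp_to_tips is the z of the fingertips in the tool frame, in m); z points along the fingers, y is the line along which they close (so a half turn about z gives the same grasp; the last joint's range is limited). The gripper opens to 85 mm and grips with 20 to 120 N. Pads are 22 mm wide; open, the fingers measure 114 mm over their backs; the gripper's body (76 mm by 85 mm) begins 54 mm behind the grasp point. The pads swing forward as they close: fully open they stand 13 mm farther back than shut.
Start: joints at [-79.429, 21.807, 74.336, -0, 83.858, -12.336], TCP at [0.214, -0.507, 0.25] pointing down, gripper open.
Joint ranges: [-178.18, 178.18], [-50.72, 133.34], [12.68, 142.11], [-81.47, 261.47], [9.98, 163.14], [-165.26, 165.26]. Speed limits (degrees/s): [136.94, 136.94, 180, 180, 180, 180].

INTERFACE

Orientations are given as a 3x3 rotation matrix whose columns are the frame's x, y, z axes.
In Python, from rig import env gives the robot as it stands.
- The arm moves only by the tool servo_tool, never from a script. Its argument "steps" is a list of rows, each an object of numbers: "tx", "ty", "tz": the shift along the world's x, y, z in cm; "yaw": the turn about the world's z in degrees; "claw": the finger opening in cm, from 0 to 8.54. In form: [{"tx": .., "ty": .., "tz": .., "yaw": .., "claw": ..}, ...]. A call has 1 to 20 rows; each row shifts and turns the commanded pose from where the row before left it; what a row does not reach is not made up. A row lasts 1/10 s, in which the tool goes at most 50 mm and 8.59 degrees, less where a joint would pass 70% of its speed; a pose out of reach is approached as far as the arm can. A call with a gripper value outside its range is refused whole. The fingers move at their own pace and stop on an object; "newtons" is the grip in N (left out, the last holds). Time passes only in rows, so rows that do not move let the fingers close. It gives the time, the measured TCP pose, the force, the opening and the grip force at its end, in the units of the state.
- env.observe(): the state, without advancing time (a new reading comes with each control period).
- env.get_image(name): name is "scene" or "top" or "wrist"; returns (picture, depth): 400x640x3 uint8, red, green, blue; 400x640 float32, m along the optical axis (not along the pixel's ray), 0 where there is no reading.
- env.camera_model(name): a dict with "fovy" (degrees; the focal length in pixels is half the picture's height over the tangent of half this angle, whatever the lens; pixels are square), "cx", "cy" (the principal point, pixels), "T" (4x4, takes a point from camera to world coordinates). Camera axes: x right, y down, z forward; pixel columns grow to the right and rows downward; lengths in m; the calibration is good to about 2 mm. The wrist camera is an equidistant fisheye: a pixel r from the principal point sees the ray r / f radians off the axis. A picture is of the moment at which its call begins: read the wrist's pose just before it. camera_model takes no time and is no camera call; for the wrist camera it gives the pose at the moment of the call.
- env.close_job(): hands the job in; it is judged then, once.
The state is a dict: "time_s": time; "q": joint angles; "qvel": joint speeds; "joint_efforts": joint torques, N m; "position": TCP position; "tool_rot": TCP orientation; "ft_force": force on the tool from outside, world axes, zero at the start; "wrist_torque": the same for the moment, N m; "grip_width": finger opening in m; "gripper_force": force on a finger pad.
Only numpy, scipy, OpenCV 4.12 (cv2) and the standard library are available. Lean on these libraries where they do the work, as an engineer would, in place of code of your own. Each camera call takes 0.05 s, during which the arm holds its last target. There are 200 camera calls.

## Working session

There is one attempt and no reset: what is moved stays moved. The work goes in short steps, Python scripts to look and compute and a tool call to move; the robot and the scene stay as the last step left them, time stands still between calls to the robot, and variables do not carry over. Pictures are saved under pics/ and viewed, at most 10 in all, crops included, and the job is handed in when it is done.

Besides the shell and the picture viewer there is one more tool, called after ">>>" by a JSON object that holds its "name" and its "arguments". servo_tool: Moves the arm, as the interface text tells. Its arguments: {"type":"object","properties":{"steps":{"type":"array"},"newtons":{"type":"number"}},"required":["steps"]}

```bash
mkdir -p pics; ls; cat > h.py <<'E'
import numpy as np, cv2
from rig import env
def save(n,im): cv2.imwrite('pics/'+n,cv2.cvtColor(im,cv2.COLOR_RGB2BGR))
def cloud(name):
    m=env.camera_model(name); im,d=env.get_image(name)
    f=im.shape[0]/2/np.tan(np.radians(m['fovy']/2))
    v,u=np.mgrid[:im.shape[0],:im.shape[1]]
    x=(u-m['cx'])/f; y=(v-m['cy'])/f
    if name=='wrist':
        r=np.hypot(x,y)+1e-9; s=np.tan(np.minimum(r,1.5))/r; x=x*s;y=y*s
    P=np.stack([x*d,y*d,d,np.ones_like(d)],-1)@np.array(m['T']).T
    P=P[...,:3]; P[d==0]=np.nan
    return im,d,P
E
python3 - <<'E'
from h import *
for n in('scene','top'):
    im,d,P=cloud(n); save(n+'0.png',im); np.savez('/tmp/%s0.npz'%n,im=im,d=d,P=P)
    m=env.camera_model(n); print(n,m['fovy'],m['cx'],m['cy'],np.round(m['T'],3).tolist())
E
```

```text
pics
scene 44.762083796390655 315.40524930674366 202.69556649349371 [[-0.662, -0.404, 0.631, -0.54], [-0.749, 0.364, -0.553, 0.899], [-0.006, -0.839, -0.544, 0.908], [0.0, 0.0, 0.0, 1.0]]
top 42.11562682411518 316.28029629196584 189.8394708927637 [[-0.135, -0.926, 0.351, -0.092], [-0.991, 0.128, -0.043, 0.083], [-0.005, -0.354, -0.935, 1.524], [0.0, 0.0, 0.0, 1.0]]
```

View pics/scene0.png

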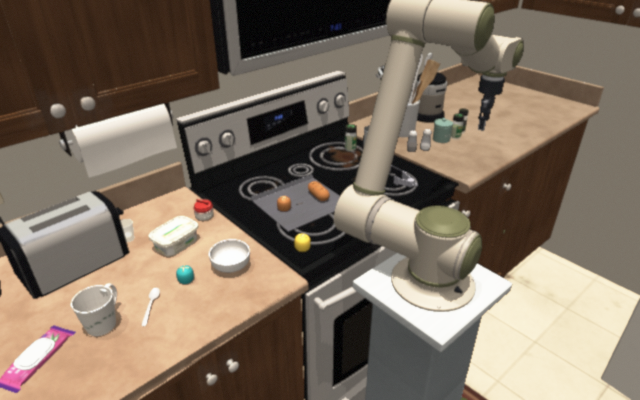

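View pics/top0.png

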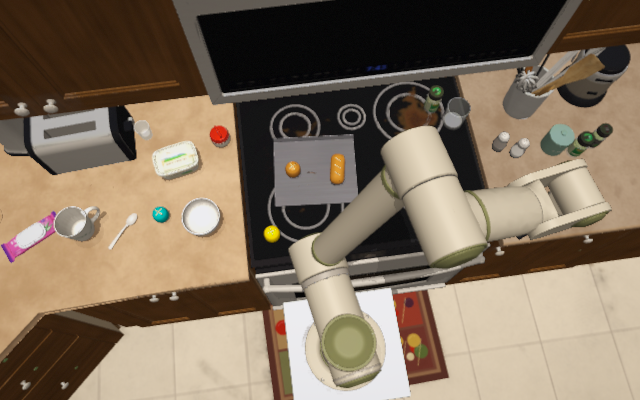

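The round roll is at scene (284,203) / top (292,169). Look-alikes are a yellow one at top (272,234) and a turquoise one at top (160,214). The long roll is at top (338,169) and the bowl at top (201,217). The tongs are mostly behind the arm, at about scene (400,180).

```bash
python3 - <<'E'
from h import *
z=np.load('/tmp/top0.npz'); P=z['P']; im=z['im']
for n,(u,v) in dict(roll=(292,169),long=(338,169),yel=(272,234),tq=(160,214),bowl=(201,217),sheet=(310,190),stove=(260,190),wt=(230,250)).items():
    print(n,np.round(np.nanmedian(P[v-1:v+2,u-1:u+2].reshape(-1,3),0),3))
hsv=cv2.cvtColor(im,cv2.COLOR_RGB2HSV)
m=((hsv[...,0]<22)&(hsv[...,1]>140)&(hsv[...,2]>120)).astype(np.uint8); m[:150]=0;m[190:]=0;m[:,:275]=0;m[:,350:]=0
n,l,s,c=cv2.connectedComponentsWithStats(m)
for i in range(1,n):
    if s[i,4]>30:
        p=P[l==i]; print(s[i],c[i],np.round(np.nanmin(p,0),3),np.round(np.nanmax(p,0),3))
# bowl: points 45-60mm above worktop near
b=P[195:240,178:224].reshape(-1,3); b=b[b[:,2]>.035]; 
print('bowl',np.round(b.min(0),3),np.round(b.max(0),3),len(b))
im,d,W=cloud('wrist'); save('wrist0.png',im); np.savez('/tmp/wrist0.npz',im=im,d=d,P=W)
S=np.load('/tmp/scene0.npz'); save('crop.png',cv2.resize(S['im'][120:230,240:440],None,fx=4,fy=4,interpolation=cv2.INTER_CUBIC))
E
```

```text
roll [0.54  0.08  0.048]
long [ 0.524 -0.062  0.042]
yel [0.343 0.163 0.042]
tq [0.454 0.491 0.039]
bowl [0.438 0.376 0.004]
sheet [0.482 0.032 0.002]
stove [ 0.505  0.188 -0.002]
wt [ 0.326  0.297 -0.005]
[330 154  15  30 353] [337.01416431 168.53824363] [ 0.482 -0.086  0.021] [ 0.578 -0.033  0.05 ]
[285 162  15  14 143] [292.47552448 168.58741259] [0.527 0.057 0.025] [0.567 0.101 0.054]
bowl [0.371 0.313 0.035] [0.488 0.425 0.057] 234
```

View pics/wrist0.png

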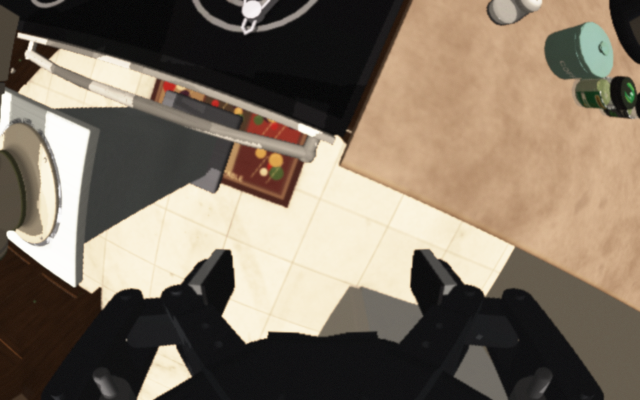

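View pics/crop.png

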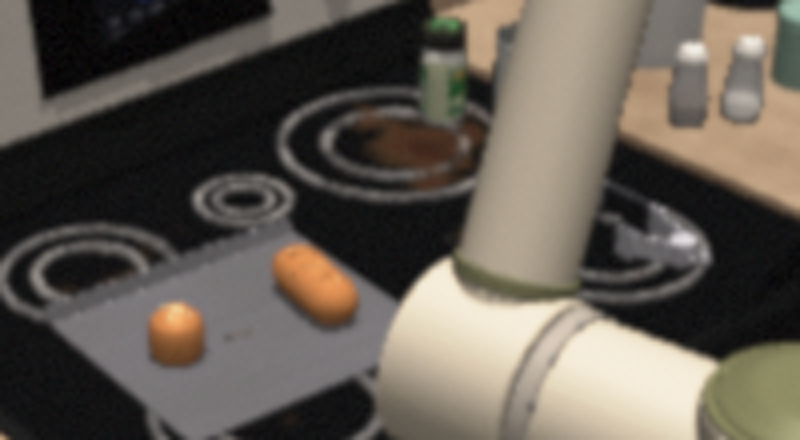

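The tongs' loop shows at the wrist picture's (250,10), on the right front burner. The close crop confirms the round roll with its cross cut at crop (177,333), apart from the long roll. Next I measure the loop and move closer.

```bash
python3 - <<'E'
from h import *
z=np.load('/tmp/wrist0.npz'); P=z['P']
print(np.round(P[2:30:3,225:285:6],3)[:,:].tolist()[3], np.round(P[10,250],3))
m=env.camera_model('wrist'); print(m['fovy'],m['cx'],m['cy'],np.round(m['T'],3).tolist()); s=env.observe(); print(np.round(s['tool_rot'],3).tolist(), s['position'])
E
```

```text
[[0.362, -0.312, -0.001], [0.364, -0.32, 0.0], [0.366, -0.327, -0.001], [0.362, -0.345, 0.026], [0.363, -0.353, 0.027], [0.365, -0.36, 0.027], [0.368, -0.366, 0.026], [0.375, -0.367, 0.009], [0.38, -0.371, -0.001], [0.382, -0.378, -0.0]] [ 0.365 -0.353  0.025]
65.70646984690485 322.0932675555108 202.71744966188925 [[0.391, -0.887, -0.244, 0.275], [-0.92, -0.377, -0.102, -0.481], [-0.001, 0.265, -0.964, 0.373], [0.0, 0.0, 0.0, 1.0]]
[[0.921, 0.389, -0.0], [0.389, -0.921, 0.001], [0.0, -0.001, -1.0]] [ 0.21404405 -0.50644039  0.24988612]
```

>>> {"name": "servo_tool", "arguments": {"steps": [{"tx":2,"ty":3,"tz":2,"claw":8.54},{"tx":2,"ty":3,"tz":1},{"tx":2,"ty":3,"tz":1},{"tx":2,"ty":3,"tz":1},{"tx":2,"ty":3},{"tx":2,"ty":3},{}]}}

```text
invalid input at $.steps[0]: expected keys tx, ty, tz, yaw, claw
```

>>> {"name": "servo_tool", "arguments": {"steps": [{"tx":2,"ty":3,"tz":2,"yaw":0,"claw":8.54},{"tx":2,"ty":3,"tz":1,"yaw":0,"claw":8.54},{"tx":2,"ty":3,"tz":1,"yaw":0,"claw":8.54},{"tx":2,"ty":3,"tz":1,"yaw":0,"claw":8.54},{"tx":2,"ty":3,"tz":0,"yaw":0,"claw":8.54},{"tx":0,"ty":3,"tz":0,"yaw":0,"claw":8.54},{"tx":0,"ty":0,"tz":0,"yaw":0,"claw":8.54}]}}

```text
time_s: 0.85
position: [0.3144, -0.3237, 0.3006]
tool_rot: [[0.92, 0.392, 0.0], [0.392, -0.92, 0.001], [0.0, -0.001, -1.0]]
ft_force: [-0.3, 0.0, 0.7]
grip_width: 0.0851
gripper_force: 0.0
```

```bash
python3 - <<'E'
from h import *
im,d,W=cloud('wrist'); save('wrist1.png',im); np.savez('/tmp/wrist1.npz',im=im,d=d,P=W)
E
```

```text
(no output)
```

View pics/wrist1.png

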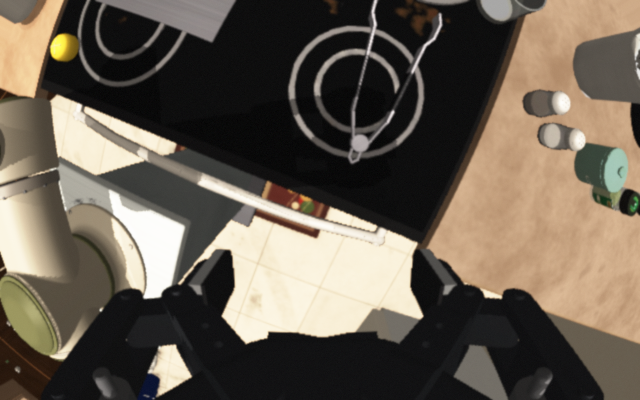

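The tongs lie with the pivot at (360,142) and arms running up to about (375,10) and (437,25), jaws beyond the top edge.

```bash
cat >> h.py <<'E'
def tongs(im,P,box,zlo=.016,zhi=.04):
    u0,u1,v0,v1=box
    p=P[v0:v1,u0:u1].reshape(-1,3); p=p[(p[:,2]>zlo)&(p[:,2]<zhi)]
    return p
E
python3 - <<'E'
from h import *
z=np.load('/tmp/wrist1.npz'); im,P=z['im'],z['P']
p=tongs(im,P,(330,450,0,170))
print(len(p),np.round(p.min(0),3),np.round(p.max(0),3))
for a in np.arange(.34,.56,.01):
    q=p[(p[:,0]>=a)&(p[:,0]<a+.01)]
    if len(q): print(round(a,2),len(q),np.round(np.sort(q[:,1])[::max(1,len(q)//8)],3), np.round(q[:,2].max(),3))
T=np.load('/tmp/top0.npz')['P']
E
```

```text
1575 [ 0.339 -0.389  0.016] [ 0.58  -0.294  0.032]
0.34 24 [-0.362 -0.361 -0.36  -0.358 -0.357 -0.353 -0.351 -0.349] 0.018
0.35 44 [-0.361 -0.36  -0.359 -0.356 -0.353 -0.352 -0.349 -0.348 -0.347] 0.028
0.36 136 [-0.365 -0.361 -0.358 -0.355 -0.352 -0.349 -0.346 -0.344] 0.029
0.37 140 [-0.367 -0.363 -0.359 -0.355 -0.352 -0.349 -0.346 -0.341 -0.338] 0.029
0.38 58 [-0.37  -0.368 -0.367 -0.366 -0.338 -0.337 -0.336 -0.335 -0.333] 0.027
0.39 61 [-0.374 -0.371 -0.37  -0.37  -0.368 -0.333 -0.332 -0.331 -0.33 ] 0.028
0.4 56 [-0.376 -0.374 -0.373 -0.372 -0.33  -0.329 -0.327 -0.326] 0.031
0.41 65 [-0.376 -0.375 -0.374 -0.373 -0.373 -0.327 -0.326 -0.325 -0.322] 0.031
0.42 86 [-0.378 -0.376 -0.374 -0.373 -0.372 -0.326 -0.324 -0.323 -0.321] 0.031
0.43 96 [-0.379 -0.377 -0.375 -0.373 -0.372 -0.324 -0.323 -0.321] 0.031
0.44 90 [-0.379 -0.377 -0.375 -0.374 -0.373 -0.323 -0.321 -0.319 -0.317] 0.032
0.45 90 [-0.379 -0.377 -0.375 -0.374 -0.373 -0.321 -0.319 -0.317 -0.316] 0.031
0.46 91 [-0.38  -0.378 -0.375 -0.374 -0.374 -0.319 -0.318 -0.316 -0.314] 0.031
0.47 80 [-0.38  -0.378 -0.376 -0.375 -0.374 -0.318 -0.316 -0.314] 0.032
0.48 51 [-0.379 -0.378 -0.377 -0.377 -0.375 -0.317 -0.315 -0.314 -0.313] 0.031
0.49 51 [-0.379 -0.378 -0.377 -0.377 -0.376 -0.314 -0.313 -0.312 -0.311] 0.031
0.5 48 [-0.38  -0.379 -0.378 -0.377 -0.377 -0.312 -0.311 -0.311] 0.031
0.51 51 [-0.381 -0.379 -0.378 -0.377 -0.377 -0.31  -0.31  -0.308 -0.307] 0.031
0.52 62 [-0.383 -0.38  -0.379 -0.378 -0.308 -0.306 -0.305 -0.304 -0.303] 0.031
0.53 44 [-0.388 -0.385 -0.383 -0.381 -0.301 -0.3   -0.299 -0.299 -0.298] 0.031
0.54 48 [-0.389 -0.387 -0.386 -0.386 -0.385 -0.299 -0.298 -0.297] 0.031
0.55 33 [-0.389 -0.388 -0.387 -0.387 -0.386 -0.386 -0.385 -0.297 -0.294] 0.031
0.56 35 [-0.389 -0.388 -0.387 -0.387 -0.386 -0.386 -0.385 -0.384 -0.384] 0.032
```

>>> {"name": "servo_tool", "arguments": {"steps": [{"tx":2,"ty":-0.4,"tz":-2,"yaw":-4,"claw":8.54},{"tx":2.5,"ty":-0.4,"tz":-2.5,"yaw":-4,"claw":8.54},{"tx":2.5,"ty":-0.4,"tz":-2.5,"yaw":-4,"claw":8.54},{"tx":2.5,"ty":-0.4,"tz":-3,"yaw":-4,"claw":8.54},{"tx":2.5,"ty":-0.4,"tz":-3,"yaw":-4,"claw":8.54},{"tx":2,"ty":-0.4,"tz":-3,"yaw":0,"claw":8.54},{"tx":0,"ty":0,"tz":0,"yaw":0,"claw":8.54},{"tx":0,"ty":0,"tz":0,"yaw":0,"claw":8.54}]}}

```text
time_s: 1.7
position: [0.4537, -0.3513, 0.1401]
tool_rot: [[0.999, 0.051, -0.001], [0.051, -0.999, 0.001], [-0.001, -0.001, -1.0]]
ft_force: [1.0, 0.0, 0.6]
grip_width: 0.0857
gripper_force: 0.0
```

```bash
python3 - <<'E'
from h import *
s=env.observe(); print(s['position'],np.round(s['q'],1))
im,d,P=cloud('wrist'); save('wrist2.png',im)
p=P.reshape(-1,3); c=s['position']
p=p[(p[:,2]>.018)&(p[:,2]<.036)&(abs(p[:,0]-.47)<.14)&(abs(p[:,1]+.348)<.06)]
for a in np.arange(.34,.6,.02):
    q=p[(p[:,0]>=a)&(p[:,0]<a+.005)][:,1]
    if len(q)>4: print(round(a+.0025,4),len(q),np.round([q.min(),q.max(),(q.min()+q.max())/2,np.ptp(q)],4))
print(env.tcp_to_tips)
m=(P[...,2]<.004)&(abs(P[...,0]-.4)<.02)&(abs(P[...,1]+.3)<.05); print('floor',np.median(P[m][:,2]))
E
```

```text
[ 0.45369859 -0.35134315  0.14006916] [-49.6  29.9  80.2  -0.   70.   37.5]
0.3625 107 [-0.3646 -0.3427 -0.3536  0.0219]
0.3825 56 [-0.3685 -0.3359 -0.3522  0.0325]
0.4025 56 [-0.375  -0.3273 -0.3511  0.0477]
0.4225 73 [-0.3787 -0.3228 -0.3508  0.0559]
0.4425 112 [-0.3797 -0.3192 -0.3494  0.0605]
0.4625 103 [-0.3796 -0.3165 -0.348   0.0631]
0.4825 85 [-0.3796 -0.3139 -0.3467  0.0657]
0.5025 79 [-0.3804 -0.3102 -0.3453  0.0702]
0.5225 82 [-0.3815 -0.305  -0.3432  0.0765]
0.5425 79 [-0.3884 -0.2972 -0.3428  0.0912]
0.5625 85 [-0.3896 -0.2951 -0.3424  0.0945]
0.019
floor -0.0009610602955884562
```

View pics/wrist2.png

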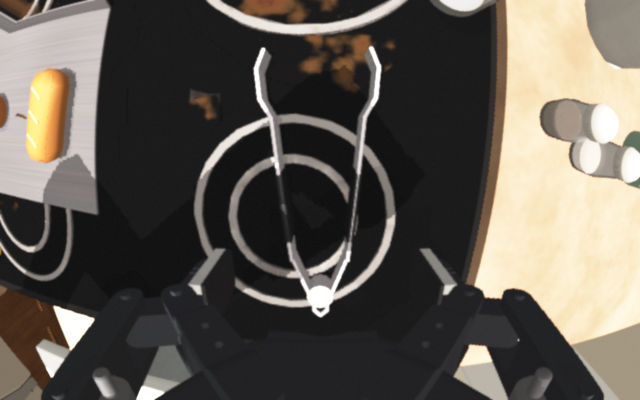

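The tongs are fully in view and clear around: pivot (320,295), jaws (263,70) and (375,70). The measured width at the sleeves (61–63 mm) and the length match the description. Going down and closing to 54 mm.

>>> {"name": "servo_tool", "arguments": {"newtons": 30, "steps": [{"tx":0.1,"ty":0.2,"tz":-2,"yaw":0.3,"claw":8.54},{"tx":0,"ty":0,"tz":-3,"yaw":0,"claw":8.54},{"tx":0,"ty":0,"tz":-3,"yaw":0,"claw":8.54},{"tx":0,"ty":0,"tz":-2,"yaw":0,"claw":8.54},{"tx":0,"ty":0,"tz":-1.2,"yaw":0,"claw":8.54},{"tx":0,"ty":0,"tz":-0.6,"yaw":0,"claw":8.54},{"tx":0,"ty":0,"tz":0,"yaw":0,"claw":8.0},{"tx":0,"ty":0,"tz":0,"yaw":0,"claw":7.0},{"tx":0,"ty":0,"tz":0,"yaw":0,"claw":6.2},{"tx":0,"ty":0,"tz":0,"yaw":0,"claw":5.7},{"tx":0,"ty":0,"tz":0,"yaw":0,"claw":5.4},{"tx":0,"ty":0,"tz":0,"yaw":0,"claw":5.4},{"tx":0,"ty":0,"tz":0,"yaw":0,"claw":5.4},{"tx":0,"ty":0,"tz":0,"yaw":0,"claw":5.4}]}}

```text
time_s: 3.15
position: [0.4558, -0.3494, 0.0239]
tool_rot: [[0.998, 0.056, 0.002], [0.056, -0.998, -0.003], [0.002, 0.003, -1.0]]
ft_force: [0.2, 0.6, 6.2]
grip_width: 0.0538
gripper_force: 5.1
```

>>> {"name": "servo_tool", "arguments": {"steps": [{"tx":0,"ty":0,"tz":0.5,"yaw":0,"claw":5.4},{"tx":0,"ty":0,"tz":1,"yaw":0,"claw":5.4},{"tx":0,"ty":0,"tz":2,"yaw":0,"claw":5.4},{"tx":0,"ty":0,"tz":2.5,"yaw":0,"claw":5.4},{"tx":0,"ty":1,"tz":2.5,"yaw":0,"claw":5.4},{"tx":0,"ty":2,"tz":2,"yaw":0,"claw":5.4},{"tx":0,"ty":2,"tz":1,"yaw":0,"claw":5.4},{"tx":0,"ty":2,"tz":0.5,"yaw":0,"claw":5.4},{"tx":0,"ty":2.5,"tz":0,"yaw":0,"claw":5.4},{"tx":0,"ty":2.5,"tz":0,"yaw":0,"claw":5.4},{"tx":-0.5,"ty":2.5,"tz":0,"yaw":0,"claw":5.4},{"tx":-1,"ty":2.5,"tz":0,"yaw":0,"claw":5.4},{"tx":-1,"ty":2.5,"tz":0,"yaw":0,"claw":5.4},{"tx":-1,"ty":2.5,"tz":0,"yaw":0,"claw":5.4},{"tx":-1,"ty":2.5,"tz":0,"yaw":0,"claw":5.4},{"tx":-1,"ty":2.5,"tz":0,"yaw":0,"claw":5.4},{"tx":0,"ty":1.5,"tz":0,"yaw":0,"claw":5.4},{"tx":0,"ty":0,"tz":0,"yaw":0,"claw":5.4}]}}

```text
time_s: 4.95
position: [0.399, -0.0615, 0.142]
tool_rot: [[0.998, 0.058, -0.002], [0.058, -0.998, 0.001], [-0.001, -0.001, -1.0]]
ft_force: [0.3, -0.4, -0.8]
grip_width: 0.0542
gripper_force: 2.9
```

```bash
cat >> h.py <<'E'
def look(tag, zf):
    s=env.observe(); im,d,P=cloud('wrist'); save(tag+'.png',im); np.savez('/tmp/%s.npz'%tag,im=im,P=P)
    R=np.array(s['tool_rot']); c=np.array(s['position']); L=(P-c)@R   # tool coords
    m=(abs(L[...,2])<.045)&(L[...,0]>-.14)&(L[...,0]<.14)&(abs(L[...,1])<.06)&(P[...,2]>zf)
    q=L[m]
    for a in np.arange(-.1,.14,.02):
        t=q[(q[:,0]>=a)&(q[:,0]<a+.006)]
        if len(t)>4: print(round(a+.003,3),len(t),'y',np.round([t[:,1].min(),t[:,1].max()],4),'world z top',np.round(np.percentile(c[2]-t[:,2],[50,98]),4))
    print('xmax',np.round(np.percentile(q[:,0],99.5),4), c, s['grip_width'], s['gripper_force'])
    return im,P,s
E
python3 - <<'E'
from h import *
look('wrist3',.09)
E
```

```text
0.003 1865 y [-0.0536  0.0554] world z top [0.179  0.1835]
0.023 1276 y [-0.0251  0.0259] world z top [0.1542 0.1806]
0.043 1198 y [-0.0253  0.0262] world z top [0.1731 0.1865]
xmax 0.0568 [ 0.3989855  -0.06145169  0.1419692 ] 0.05416111127517354 2.938973571290262
```

View pics/wrist3.png

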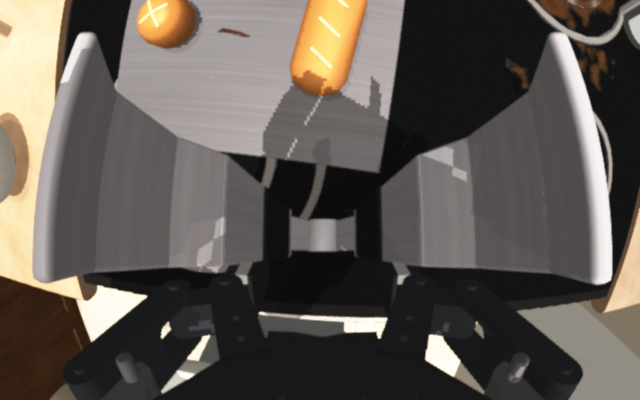

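The jaws look very close to the camera here, so the tongs have pitched nose-up in the grip. I check with the scene camera.

```bash
python3 - <<'E'
from h import *
z=np.load('/tmp/wrist3.npz'); P=z['P']; s=env.observe(); c=np.array(s['position']); R=np.array(s['tool_rot'])
L=(P-c)@R
for v in (40,80,120,160,200,240,270):
    for u in (45,60,80,100,150,200,230,600): print((u,v),np.round(L[v,u],3)*[1,1,-1],end=' ')
    print()
im,d,Q=cloud('scene'); save('scene3.png',cv2.resize(im[110:260,250:450],None,fx=4,fy=4,interpolation=cv2.INTER_CUBIC))
E
```

```text
(45, 40) [ 0.192 -0.33  -0.145] (60, 40) [ 0.185 -0.303 -0.148] (80, 40) [nan nan nan] (100, 40) [ 0.166 -0.229 -0.142] (150, 40) [ 0.14  -0.14  -0.105] (200, 40) [ 0.142 -0.108 -0.137] (230, 40) [ 0.139 -0.08  -0.138] (600, 40) [ 0.191  0.321 -0.139] 
(45, 80) [ 0.141 -0.326 -0.146] (60, 80) [ 0.137 -0.307 -0.155] (80, 80) [nan nan nan] (100, 80) [nan nan nan] (150, 80) [ 0.111 -0.16  -0.138] (200, 80) [ 0.105 -0.108 -0.14 ] (230, 80) [ 0.103 -0.08  -0.139] (600, 80) [ 0.141  0.321 -0.143] 
(45, 120) [ 0.092 -0.328 -0.146] (60, 120) [nan nan nan] (80, 120) [nan nan nan] (100, 120) [nan nan nan] (150, 120) [ 0.068 -0.035  0.067] (200, 120) [ 0.069 -0.108 -0.139] (230, 120) [ 0.068 -0.08  -0.138] (600, 120) [ 0.094  0.324 -0.144] 
(45, 160) [nan nan nan] (60, 160) [nan nan nan] (80, 160) [nan nan nan] (100, 160) [nan nan nan] (150, 160) [ 0.06  -0.034  0.069] (200, 160) [ 0.057 -0.031  0.051] (230, 160) [ 0.056 -0.026  0.04 ] (600, 160) [nan nan nan] 
(45, 200) [nan nan nan] (60, 200) [nan nan nan] (80, 200) [nan nan nan] (100, 200) [nan nan nan] (150, 200) [ 0.052 -0.034  0.071] (200, 200) [ 0.048 -0.03   0.054] (230, 200) [ 0.045 -0.026  0.044] (600, 200) [nan nan nan] 
(45, 240) [nan nan nan] (60, 240) [nan nan nan] (80, 240) [nan nan nan] (100, 240) [nan nan nan] (150, 240) [ 0.045 -0.035  0.072] (200, 240) [ 0.039 -0.03   0.057] (230, 240) [ 0.034 -0.026  0.046] (600, 240) [nan nan nan] 
(45, 270) [nan nan nan] (60, 270) [nan nan nan] (80, 270) [nan nan nan] (100, 270) [nan nan nan] (150, 270) [-0.084 -0.188 -0.143] (200, 270) [-0.077 -0.124 -0.14 ] (230, 270) [ 0.006 -0.04   0.01 ] (600, 270) [nan nan nan]
```

View pics/scene3.png

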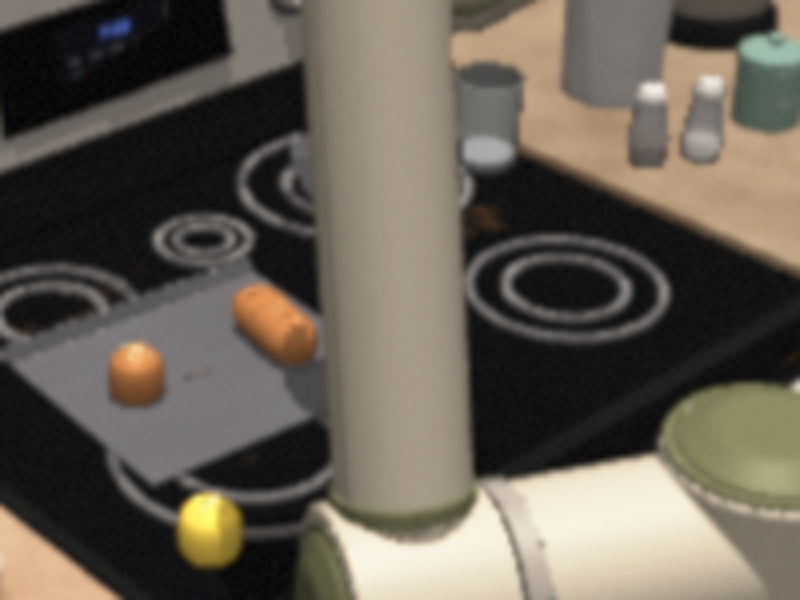

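The cups show the tongs have swung nose-up about 75° (loop down), because at 54 mm the flaring sleeves meet only the front edges of the pads. I'll take them back to the free burner area, roll them flat by lowering the loop onto the cooktop, and regrasp.

>>> {"name": "servo_tool", "arguments": {"steps": [{"tx":0,"ty":-0.3,"tz":0.3,"yaw":0,"claw":5.4},{"tx":0,"ty":-0.8,"tz":0.6,"yaw":0,"claw":5.4},{"tx":0,"ty":-1.2,"tz":0.6,"yaw":0,"claw":5.4},{"tx":-0.1,"ty":-1.5,"tz":0.3,"yaw":0,"claw":5.4},{"tx":-0.2,"ty":-1.8,"tz":0,"yaw":0,"claw":5.4},{"tx":-0.2,"ty":-1.8,"tz":0,"yaw":0,"claw":5.4},{"tx":-0.2,"ty":-1.8,"tz":0,"yaw":0,"claw":5.4},{"tx":-0.2,"ty":-1.8,"tz":0,"yaw":0,"claw":5.4},{"tx":-0.2,"ty":-1.8,"tz":0,"yaw":0,"claw":5.4},{"tx":-0.2,"ty":-1.8,"tz":0,"yaw":0,"claw":5.4},{"tx":-0.2,"ty":-1.8,"tz":0,"yaw":0,"claw":5.4},{"tx":-0.2,"ty":-1.8,"tz":0,"yaw":0,"claw":5.4},{"tx":-0.2,"ty":-1.8,"tz":0,"yaw":0,"claw":5.4},{"tx":0,"ty":-1.8,"tz":0,"yaw":0,"claw":5.4},{"tx":0,"ty":-1.8,"tz":0,"yaw":0,"claw":5.4},{"tx":0,"ty":-1.2,"tz":0,"yaw":0,"claw":5.4},{"tx":0,"ty":-0.6,"tz":0,"yaw":0,"claw":5.4},{"tx":0,"ty":0,"tz":0,"yaw":0,"claw":5.4}]}}

```text
time_s: 6.85
position: [0.381, -0.3182, 0.1602]
tool_rot: [[0.998, 0.055, -0.0], [0.055, -0.998, 0.0], [-0.0, -0.0, -1.0]]
ft_force: [0.3, 0.8, -2.0]
grip_width: 0.0539
gripper_force: 3.0
```

```bash
python3 - <<'E'
from h import *
s=env.observe(); c=np.array(s['position']); R=np.array(s['tool_rot']); print(c, s['grip_width'],s['gripper_force'])
for n in('scene','top','wrist'):
    im,d,P=cloud(n); np.savez('/tmp/%s4.npz'%n,im=im,P=P)
    L=((P-c)@R)*[1,1,-1]
    # tongs candidates below the tool
    m=(L[...,2]<-.025)&(P[...,2]>.012)&(abs(L[...,0])<.15)&(abs(L[...,1])<.08)
    print(n,m.sum()); q=L[m]
    for zb in np.arange(-.18,-.02,.02):
        t=q[(q[:,2]>=zb)&(q[:,2]<zb+.02)]
        if len(t)>2: print('z',round(zb,2),len(t),np.round(t.min(0),3),np.round(t.max(0),3))
    if n=='wrist':
        hsv=cv2.cvtColor(im,cv2.COLOR_RGB2HSV)
        m=(L[...,2]>.02)&(L[...,0]>.025)&(abs(L[...,1])<.05)&(hsv[...,2]>70)
        q=L[m]; print(len(q),q.min(0),q.max(0))
        pl=q[(q[:,1]<0)]
        for a in np.arange(.03,.09,.008):
            t=pl[abs(pl[:,2]-a)<.004]
            if len(t)>5: print('h',a,len(t),'x',np.round(np.percentile(t[:,0],[2,98]),3),'y',np.round(np.median(t[:,1]),3))
E
```

```text
[ 0.38103077 -0.31815725  0.16020251] 0.053905221659251656 2.9510653973557055
scene 285
z -0.12 15 [-0.036 -0.012 -0.118] [-0.013  0.005 -0.1  ]
z -0.1 54 [-0.04  -0.021 -0.1  ] [-0.008  0.016 -0.08 ]
z -0.08 73 [-0.031 -0.027 -0.08 ] [ 0.008  0.024 -0.06 ]
z -0.06 77 [-0.019 -0.03  -0.06 ] [ 0.015  0.026 -0.041]
z -0.04 66 [-0.014 -0.031 -0.04 ] [ 0.024  0.026 -0.025]
top 41
z -0.1 19 [-0.036  0.005 -0.096] [-0.01   0.017 -0.081]
z -0.08 18 [-0.027  0.012 -0.078] [-0.008  0.022 -0.064]
wrist 2807
z -0.1 1059 [-0.031 -0.014 -0.097] [-0.003  0.013 -0.08 ]
z -0.08 861 [-0.027 -0.021 -0.08 ] [ 0.01  0.02 -0.06]
z -0.06 364 [-0.017 -0.021 -0.06 ] [ 0.019  0.02  -0.04 ]
z -0.04 523 [-0.009 -0.022 -0.04 ] [ 0.026  0.021 -0.025]
27869 [ 0.02500381 -0.03584353  0.02001052] [0.07240248 0.03464904 0.07754805]
h 0.03 632 x [0.026 0.053] y -0.025
h 0.038 916 x [0.026 0.058] y -0.026
h 0.046 1821 x [0.03  0.061] y -0.027
h 0.054 3302 x [0.033 0.064] y -0.03
h 0.062 3471 x [0.036 0.068] y -0.033
h 0.07 3045 x [0.04 0.07] y -0.034
h 0.078 435 x [0.043 0.055] y -0.034
```

>>> {"name": "servo_tool", "arguments": {"steps": [{"tx":0,"ty":0,"tz":-1.5,"yaw":0,"claw":5.4},{"tx":0,"ty":0,"tz":-1.5,"yaw":0,"claw":5.4},{"tx":0,"ty":0,"tz":-1.0,"yaw":0,"claw":5.4},{"tx":1,"ty":0.05,"tz":-0.4,"yaw":0,"claw":5.4},{"tx":1,"ty":0.05,"tz":-0.4,"yaw":0,"claw":5.4},{"tx":1,"ty":0.05,"tz":-0.5,"yaw":0,"claw":5.4},{"tx":0.9,"ty":0.05,"tz":-0.5,"yaw":0,"claw":5.4},{"tx":0.9,"ty":0.05,"tz":-0.65,"yaw":0,"claw":5.4},{"tx":0.8,"ty":0.05,"tz":-0.65,"yaw":0,"claw":5.4},{"tx":0.7,"ty":0.05,"tz":-0.85,"yaw":0,"claw":5.4},{"tx":0.7,"ty":0.05,"tz":-0.85,"yaw":0,"claw":5.4},{"tx":0,"ty":0,"tz":0,"yaw":0,"claw":5.4}]}}

```text
time_s: 8.2
position: [0.4514, -0.3132, 0.071]
tool_rot: [[0.998, 0.056, -0.001], [0.057, -0.998, 0.001], [-0.001, -0.001, -1.0]]
ft_force: [0.0, 0.2, -1.4]
grip_width: 0.054
gripper_force: 3.1
```

```bash
cat > pitch.py <<'E'
from h import *
s=env.observe(); c=np.array(s['position']); R=np.array(s['tool_rot']); print(c, s['grip_width'],s['gripper_force'])
im,d,P=cloud('wrist'); L=((P-c)@R)*[1,1,-1]
hsv=cv2.cvtColor(im,cv2.COLOR_RGB2HSV)
for sg in(-1,1):
  m=(L[...,0]>.03)&(L[...,0]<.15)&(L[...,1]*sg>.015)&(L[...,1]*sg<.055)&(P[...,2]>.012)&(L[...,2]>-.035)&(L[...,2]<.12)
  q=L[m]; print('side',sg,len(q))
  for a in np.arange(.03,.15,.012):
    t=q[abs(q[:,0]-a)<.004]
    if len(t)>8: print(' x',round(a,3),len(t),'z',np.round(np.percentile(t[:,2],[2,50,98]),3),'|y|',np.round(np.percentile(abs(t[:,1]),[5,50,95]),3))
E
python3 pitch.py
```

```text
[ 0.45139361 -0.31317231  0.07096502] 0.05401553039148309 3.143707604322117
side -1 7879
 x 0.03 245 z [-0.018  0.001  0.013] |y| [0.022 0.023 0.026]
 x 0.042 488 z [-0.014  0.01   0.019] |y| [0.023 0.024 0.026]
 x 0.054 608 z [-0.007  0.016  0.025] |y| [0.024 0.025 0.027]
 x 0.066 868 z [-0.001  0.024  0.031] |y| [0.025 0.026 0.03 ]
 x 0.078 1176 z [0.004 0.025 0.037] |y| [0.027 0.032 0.035]
 x 0.09 1071 z [0.01  0.033 0.043] |y| [0.033 0.034 0.036]
 x 0.102 794 z [0.016 0.033 0.047] |y| [0.033 0.034 0.035]
side 1 7796
 x 0.03 245 z [-0.016 -0.     0.013] |y| [0.022 0.024 0.026]
 x 0.042 473 z [-0.013  0.009  0.019] |y| [0.024 0.025 0.027]
 x 0.054 594 z [-0.007  0.016  0.025] |y| [0.025 0.025 0.028]
 x 0.066 857 z [-0.001  0.024  0.031] |y| [0.025 0.027 0.031]
 x 0.078 1174 z [0.004 0.025 0.037] |y| [0.028 0.032 0.036]
 x 0.09 1063 z [0.01  0.033 0.043] |y| [0.033 0.034 0.036]
 x 0.102 798 z [0.016 0.034 0.047] |y| [0.034 0.035 0.036]
```

>>> {"name": "servo_tool", "arguments": {"steps": [{"tx":0.4,"ty":0,"tz":-0.8,"yaw":0,"claw":5.4},{"tx":0.3,"ty":0,"tz":-0.8,"yaw":0,"claw":5.4},{"tx":0.2,"ty":0,"tz":-0.8,"yaw":0,"claw":5.4},{"tx":0.1,"ty":0,"tz":-0.8,"yaw":0,"claw":5.4},{"tx":0,"ty":0,"tz":-0.6,"yaw":0,"claw":5.4},{"tx":0,"ty":0,"tz":0,"yaw":0,"claw":5.4},{"tx":0,"ty":0,"tz":0,"yaw":0,"claw":5.4}]}}

```text
time_s: 8.95
position: [0.4609, -0.3136, 0.0342]
tool_rot: [[0.998, 0.056, -0.0], [0.056, -0.998, 0.0], [-0.0, -0.0, -1.0]]
ft_force: [0.1, -0.6, -0.7]
grip_width: 0.0539
gripper_force: 3.2
```

```bash
python3 pitch.py
```

```text
[ 0.46093994 -0.31360296  0.03422869] 0.0539135193280918 3.179954510051175
side -1 4383
 x 0.03 152 z [-0.021 -0.003  0.002] |y| [0.023 0.023 0.026]
 x 0.042 328 z [-0.021 -0.001  0.003] |y| [0.024 0.024 0.026]
 x 0.054 347 z [-0.021 -0.001  0.004] |y| [0.024 0.025 0.027]
 x 0.066 357 z [-0.021  0.     0.005] |y| [0.025 0.025 0.028]
 x 0.078 403 z [-0.021  0.002  0.006] |y| [0.027 0.029 0.032]
 x 0.09 419 z [-0.02   0.     0.007] |y| [0.033 0.034 0.036]
 x 0.102 419 z [-0.021  0.     0.008] |y| [0.034 0.034 0.037]
 x 0.114 485 z [-0.02  -0.002  0.009] |y| [0.032 0.034 0.035]
 x 0.126 43 z [-0.021 -0.017 -0.011] |y| [0.029 0.03  0.031]
side 1 4372
 x 0.03 167 z [-0.021 -0.002  0.002] |y| [0.023 0.024 0.027]
 x 0.042 323 z [-0.021 -0.002  0.003] |y| [0.024 0.025 0.027]
 x 0.054 345 z [-0.021 -0.002  0.004] |y| [0.025 0.025 0.028]
 x 0.066 367 z [-0.021  0.001  0.005] |y| [0.025 0.026 0.028]
 x 0.078 397 z [-0.021  0.001  0.006] |y| [0.027 0.03  0.032]
 x 0.09 417 z [-0.021  0.001  0.007] |y| [0.033 0.034 0.036]
 x 0.102 408 z [-0.021  0.     0.008] |y| [0.034 0.035 0.037]
 x 0.114 486 z [-0.021 -0.001  0.008] |y| [0.032 0.034 0.036]
 x 0.126 43 z [-0.021 -0.017 -0.011] |y| [0.029 0.03  0.031]
```

>>> {"name": "servo_tool", "arguments": {"steps": [{"tx":0,"ty":0,"tz":0,"yaw":0,"claw":5.8},{"tx":0,"ty":0,"tz":0,"yaw":0,"claw":6.4},{"tx":0,"ty":0,"tz":0,"yaw":0,"claw":7.4},{"tx":0,"ty":0,"tz":0,"yaw":0,"claw":8.54},{"tx":-0.4,"ty":0,"tz":-0.2,"yaw":0,"claw":8.54},{"tx":-0.4,"ty":0,"tz":-0.4,"yaw":0,"claw":8.54},{"tx":0,"ty":0,"tz":-0.4,"yaw":0,"claw":8.54},{"tx":0,"ty":0,"tz":-0.6,"yaw":0,"claw":8.54},{"tx":0,"ty":0,"tz":0,"yaw":0,"claw":8.54},{"tx":0,"ty":0,"tz":0,"yaw":0,"claw":8.54}]}}

```text
time_s: 10.0
position: [0.4531, -0.3136, 0.0181]
tool_rot: [[0.998, 0.056, -0.0], [0.056, -0.998, 0.0], [-0.0, -0.0, -1.0]]
ft_force: [-0.5, -0.6, -0.4]
grip_width: 0.0854
gripper_force: 0.0
```

```bash
python3 pitch.py; python3 - <<'E'
from h import *
s=env.observe(); c=np.array(s['position']); R=np.array(s['tool_rot'])
im,d,P=cloud('wrist'); save('w5.png',im); L=((P-c)@R)*[1,1,-1]
m=(P[...,2]>.012)&(L[...,0]>.06)&(abs(L[...,1])<.06)&(L[...,0]<.15); print('xmax',np.percentile(L[m][:,0],[99,99.9]))
m=(P[...,2]>.012)&(P[...,2]<.04)&(L[...,0]<-.05)&(abs(L[...,1])<.03)&(L[...,0]>-.15); print('xmin',m.sum(),np.percentile(L[m][:,0],[.1,1]) if m.any() else '')
# pad points (z extents): low points near |y|~.04
m=(abs(L[...,0])<.02)&(abs(L[...,1])>.036)&(abs(L[...,1])<.06)&(L[...,2]<.02)&(P[...,2]>.003); print(m.sum(), np.percentile(P[m][:,2],[1,5,50]) if m.any() else '')
E
```

```text
[ 0.45309419 -0.31360234  0.01810339] 0.08535895307918635 0.0
side -1 4105
 x 0.03 232 z [-0.005  0.01   0.012] |y| [0.026 0.027 0.031]
 x 0.042 413 z [-0.005  0.009  0.012] |y| [0.027 0.029 0.031]
 x 0.054 368 z [-0.006  0.009  0.012] |y| [0.03  0.03  0.032]
 x 0.066 377 z [-0.006  0.009  0.012] |y| [0.031 0.031 0.034]
 x 0.078 373 z [-0.006  0.009  0.012] |y| [0.032 0.033 0.035]
 x 0.09 327 z [-0.006  0.01   0.012] |y| [0.035 0.038 0.041]
 x 0.102 368 z [-0.006  0.008  0.012] |y| [0.042 0.042 0.044]
 x 0.114 310 z [-0.006  0.006  0.012] |y| [0.043 0.043 0.046]
side 1 4193
 x 0.03 237 z [-0.005  0.01   0.012] |y| [0.028 0.029 0.033]
 x 0.042 432 z [-0.006  0.009  0.012] |y| [0.029 0.031 0.033]
 x 0.054 386 z [-0.005  0.008  0.012] |y| [0.031 0.032 0.034]
 x 0.066 379 z [-0.005  0.009  0.012] |y| [0.033 0.033 0.035]
 x 0.078 373 z [-0.005  0.009  0.012] |y| [0.034 0.034 0.037]
 x 0.09 329 z [-0.005  0.01   0.013] |y| [0.037 0.039 0.042]
 x 0.102 362 z [-0.006  0.008  0.013] |y| [0.043 0.044 0.046]
 x 0.114 316 z [-0.006  0.006  0.013] |y| [0.044 0.045 0.047]
xmax [0.11934304 0.12184796]
xmin 0 
2927 [0.00305827 0.00334807 0.02662731]
```

The tongs are flat again and aligned with the tool, with the grasp about 8 mm behind their origin. Now I close to 51 mm, where the sleeves are parallel to the pads.

>>> {"name": "servo_tool", "arguments": {"newtons": 30, "steps": [{"tx":0,"ty":0,"tz":0,"yaw":0,"claw":7.5},{"tx":0,"ty":0,"tz":0,"yaw":0,"claw":6.6},{"tx":0,"ty":0,"tz":0,"yaw":0,"claw":6.2},{"tx":0,"ty":0,"tz":0,"yaw":0,"claw":5.8},{"tx":0,"ty":0,"tz":0,"yaw":0,"claw":5.4},{"tx":0,"ty":0,"tz":0,"yaw":0,"claw":5.1},{"tx":0,"ty":0,"tz":0,"yaw":0,"claw":5.1},{"tx":0,"ty":0,"tz":0,"yaw":0,"claw":5.1},{"tx":0,"ty":0,"tz":0,"yaw":0,"claw":5.1}]}}

```text
time_s: 11.0
position: [0.4535, -0.3141, 0.0191]
tool_rot: [[0.998, 0.056, 0.001], [0.056, -0.998, -0.002], [0.001, 0.002, -1.0]]
ft_force: [-0.6, 0.1, 7.1]
grip_width: 0.0514
gripper_force: 5.8
```

```bash
python3 pitch.py
```

```text
[ 0.45350637 -0.31409968  0.01912644] 0.051410275692895836 5.84799718013528
side -1 3559
 x 0.03 210 z [-0.006  0.01   0.011] |y| [0.02  0.022 0.025]
 x 0.042 382 z [-0.007  0.009  0.011] |y| [0.02  0.022 0.025]
 x 0.054 322 z [-0.007  0.009  0.011] |y| [0.022 0.023 0.025]
 x 0.066 325 z [-0.006  0.009  0.011] |y| [0.023 0.023 0.025]
 x 0.078 331 z [-0.007  0.009  0.011] |y| [0.023 0.024 0.026]
 x 0.09 276 z [-0.006  0.01   0.012] |y| [0.025 0.028 0.03 ]
 x 0.102 325 z [-0.007  0.008  0.011] |y| [0.031 0.031 0.034]
 x 0.114 238 z [-0.007  0.005  0.011] |y| [0.031 0.032 0.034]
side 1 3560
 x 0.03 204 z [-0.006  0.01   0.011] |y| [0.021 0.022 0.026]
 x 0.042 367 z [-0.006  0.009  0.011] |y| [0.022 0.023 0.026]
 x 0.054 315 z [-0.006  0.009  0.011] |y| [0.023 0.024 0.026]
 x 0.066 328 z [-0.007  0.009  0.011] |y| [0.024 0.024 0.026]
 x 0.078 324 z [-0.006  0.009  0.011] |y| [0.024 0.025 0.027]
 x 0.09 278 z [-0.007  0.009  0.011] |y| [0.026 0.029 0.032]
 x 0.102 315 z [-0.007  0.008  0.011] |y| [0.032 0.033 0.035]
 x 0.114 255 z [-0.007  0.005  0.011] |y| [0.033 0.033 0.035]
```

>>> {"name": "servo_tool", "arguments": {"steps": [{"tx":0,"ty":0,"tz":0.1,"yaw":0,"claw":5.1},{"tx":0,"ty":0,"tz":0.2,"yaw":0,"claw":5.1},{"tx":0,"ty":0,"tz":0.4,"yaw":0,"claw":5.1},{"tx":0,"ty":0,"tz":0.6,"yaw":0,"claw":5.1},{"tx":0,"ty":0,"tz":0.6,"yaw":0,"claw":5.1},{"tx":0,"ty":0,"tz":0.6,"yaw":0,"claw":5.1},{"tx":0,"ty":0,"tz":0.4,"yaw":0,"claw":5.1},{"tx":0,"ty":0,"tz":0.1,"yaw":0,"claw":5.1},{"tx":0,"ty":0,"tz":0,"yaw":0,"claw":5.1}]}}

```text
time_s: 11.95
position: [0.4531, -0.3136, 0.0485]
tool_rot: [[0.998, 0.056, 0.0], [0.056, -0.998, -0.0], [0.0, 0.0, -1.0]]
ft_force: [1.0, -0.5, -2.0]
grip_width: 0.0513
gripper_force: 3.9
```

```bash
python3 pitch.py|grep -v side
```

```text
[ 0.45308378 -0.31364714  0.04848752] 0.0512537366846235 3.884001150727272
 x 0.03 241 z [-0.014  0.009  0.011] |y| [0.02  0.021 0.025]
 x 0.042 461 z [-0.017  0.007  0.011] |y| [0.02  0.022 0.025]
 x 0.054 396 z [-0.017  0.007  0.011] |y| [0.022 0.023 0.025]
 x 0.066 416 z [-0.018  0.006  0.011] |y| [0.022 0.023 0.025]
 x 0.078 404 z [-0.018  0.007  0.011] |y| [0.023 0.023 0.026]
 x 0.09 341 z [-0.017  0.009  0.011] |y| [0.025 0.028 0.03 ]
 x 0.102 416 z [-0.017  0.005  0.011] |y| [0.031 0.031 0.033]
 x 0.114 330 z [-0.018  0.001  0.011] |y| [0.031 0.032 0.034]
 x 0.126 34 z [-0.018 -0.016 -0.01 ] |y| [0.03  0.031 0.032]
 x 0.03 238 z [-0.015  0.009  0.011] |y| [0.021 0.022 0.026]
 x 0.042 452 z [-0.017  0.006  0.011] |y| [0.021 0.023 0.026]
 x 0.054 399 z [-0.017  0.006  0.011] |y| [0.023 0.024 0.026]
 x 0.066 396 z [-0.017  0.006  0.011] |y| [0.024 0.024 0.026]
 x 0.078 409 z [-0.017  0.006  0.011] |y| [0.024 0.024 0.027]
 x 0.09 327 z [-0.017  0.009  0.011] |y| [0.026 0.029 0.031]
 x 0.102 416 z [-0.017  0.005  0.011] |y| [0.032 0.032 0.034]
 x 0.114 342 z [-0.018  0.001  0.011] |y| [0.032 0.033 0.035]
 x 0.126 36 z [-0.019 -0.015 -0.01 ] |y| [0.031 0.032 0.033]
```

The tongs now hang level, top 11 mm above the TCP and underside 19 mm below, cup centre about 108 mm ahead. Carrying them over to the roll.

>>> {"name": "servo_tool", "arguments": {"steps": [{"tx":0,"ty":0.3,"tz":0.5,"yaw":0,"claw":5.1},{"tx":0,"ty":0.7,"tz":1,"yaw":0,"claw":5.1},{"tx":0,"ty":1.2,"tz":1.2,"yaw":0,"claw":5.1},{"tx":0,"ty":1.7,"tz":1.4,"yaw":0,"claw":5.1},{"tx":0,"ty":2.1,"tz":1.4,"yaw":0,"claw":5.1},{"tx":0,"ty":2.4,"tz":1.0,"yaw":0,"claw":5.1},{"tx":-0.1,"ty":2.5,"tz":0.5,"yaw":0,"claw":5.1},{"tx":-0.1,"ty":2.5,"tz":0.2,"yaw":0,"claw":5.1},{"tx":-0.2,"ty":2.5,"tz":0,"yaw":0,"claw":5.1},{"tx":-0.2,"ty":2.5,"tz":0,"yaw":0,"claw":5.1},{"tx":-0.2,"ty":2.5,"tz":0,"yaw":0,"claw":5.1},{"tx":-0.2,"ty":2.5,"tz":0,"yaw":0,"claw":5.1},{"tx":-0.2,"ty":2.5,"tz":0,"yaw":0,"claw":5.1},{"tx":-0.2,"ty":2.5,"tz":0,"yaw":0,"claw":5.1},{"tx":-0.1,"ty":2.5,"tz":0,"yaw":0,"claw":5.1},{"tx":-0.1,"ty":2.2,"tz":0,"yaw":0,"claw":5.1},{"tx":0,"ty":1.8,"tz":0,"yaw":0,"claw":5.1},{"tx":0,"ty":1.3,"tz":0,"yaw":0,"claw":5.1},{"tx":0,"ty":0.8,"tz":0,"yaw":0,"claw":5.1},{"tx":0,"ty":0.2,"tz":0,"yaw":0,"claw":5.1}]}}

```text
time_s: 14.0
position: [0.4367, 0.0593, 0.1209]
tool_rot: [[0.998, 0.057, 0.001], [0.057, -0.998, -0.0], [0.001, 0.0, -1.0]]
ft_force: [-0.1, -0.4, -1.7]
grip_width: 0.0508
gripper_force: 3.9
```

>>> {"name": "servo_tool", "arguments": {"steps": [{"tx":0,"ty":0,"tz":0,"yaw":0,"claw":5.1},{"tx":0,"ty":0,"tz":0,"yaw":0,"claw":5.1}]}}

```text
time_s: 14.2
position: [0.4371, 0.058, 0.1205]
tool_rot: [[0.998, 0.055, 0.0], [0.055, -0.998, -0.0], [0.0, 0.0, -1.0]]
ft_force: [0.3, -0.2, -1.1]
grip_width: 0.0513
gripper_force: 3.9
```

```bash
python3 pitch.py|grep -v side; cat > roll.py <<'E'
from h import *
s=env.observe(); c=np.array(s['position']); R=np.array(s['tool_rot'])
for n in('wrist','top'):
    im,d,P=cloud(n); save('r_%s_%.1f.png'%(n,s['time_s']),im)
    hsv=cv2.cvtColor(im,cv2.COLOR_RGB2HSV)
    m=(hsv[...,0]<24)&(hsv[...,1]>100)&(hsv[...,2]>90)&(P[...,2]>.012)&(abs(P[...,0]-.545)<.05)&(abs(P[...,1]-.079)<.05)
    q=P[m]; print(n,m.sum(),'range',np.round(np.percentile(q,[1,99],axis=0),4).tolist())
    lo,hi=np.percentile(q,[1,99],axis=0); ctr=np.array([*(lo+hi)[:2]/2,hi[2]])
    # circle fit to the upright sides / rim
    t=q[(q[:,2]<.04)]
    if len(t)>30:
        A=np.c_[t[:,:2],np.ones(len(t))]; b=(t[:,:2]**2).sum(1); k=np.linalg.lstsq(A,b,rcond=None)[0]; cc=k[:2]/2; print(' circ',cc,np.sqrt(k[2]+cc@cc))
    print(' mid',ctr,'tool',np.round(((ctr-c)@R)*[1,1,-1],4))
E
python3 roll.py
```

```text
[0.43707214 0.05803038 0.12045178] 0.05128562858263317 3.884677067399025
 x 0.03 241 z [-0.015  0.009  0.011] |y| [0.02  0.021 0.025]
 x 0.042 456 z [-0.016  0.008  0.011] |y| [0.02  0.022 0.025]
 x 0.054 395 z [-0.017  0.007  0.011] |y| [0.022 0.022 0.025]
 x 0.066 409 z [-0.018  0.006  0.011] |y| [0.022 0.023 0.025]
 x 0.078 407 z [-0.017  0.007  0.011] |y| [0.023 0.023 0.026]
 x 0.09 348 z [-0.017  0.009  0.011] |y| [0.025 0.028 0.03 ]
 x 0.102 406 z [-0.017  0.004  0.011] |y| [0.031 0.031 0.033]
 x 0.114 329 z [-0.017  0.001  0.011] |y| [0.031 0.032 0.034]
 x 0.126 32 z [-0.019 -0.015 -0.011] |y| [0.031 0.031 0.032]
 x 0.03 237 z [-0.015  0.009  0.011] |y| [0.021 0.022 0.026]
 x 0.042 456 z [-0.016  0.006  0.011] |y| [0.021 0.023 0.026]
 x 0.054 399 z [-0.017  0.006  0.011] |y| [0.023 0.024 0.026]
 x 0.066 389 z [-0.017  0.007  0.011] |y| [0.024 0.024 0.026]
 x 0.078 413 z [-0.017  0.007  0.011] |y| [0.024 0.024 0.027]
 x 0.09 332 z [-0.017  0.009  0.011] |y| [0.026 0.029 0.031]
 x 0.102 407 z [-0.017  0.005  0.012] |y| [0.032 0.032 0.035]
 x 0.114 337 z [-0.018  0.001  0.011] |y
[... 425 characters left out ...]
tolist())
                                             ~~~~~~~~~~~~~^^^^^^^^^^^^^^^^^
    return _quantile_unchecked(
        a, q, axis, out, overwrite_input, method, keepdims, weights)
    return _ureduce(a,
                    func=_quantile_ureduce_func,
    ...<5 lines>...
                    overwrite_input=overwrite_input,
                    method=method)
    r = func(a, **kwargs)
    result = _quantile(arr,
                       quantiles=q,
    ...<2 lines>...
                       out=out,
                       weights=wgt)
    slices_having_nans = np.isnan(arr[-1, ...])
                                  ~~~^^^^^^^^^
IndexError: index -1 is out of bounds for axis 0 with size 0
```

>>> {"name": "servo_tool", "arguments": {"steps": [{"tx":0.1,"ty":0.3,"tz":-0.3,"yaw":0,"claw":5.1},{"tx":0.1,"ty":0.5,"tz":-0.7,"yaw":0,"claw":5.1},{"tx":0.1,"ty":0.5,"tz":-0.8,"yaw":0,"claw":5.1},{"tx":0.1,"ty":0.3,"tz":-0.8,"yaw":0,"claw":5.1},{"tx":0,"ty":0,"tz":-0.7,"yaw":0,"claw":5.1},{"tx":0,"ty":0,"tz":-0.3,"yaw":0,"claw":5.1},{"tx":0,"ty":0,"tz":0,"yaw":0,"claw":5.1},{"tx":0,"ty":0,"tz":0,"yaw":0,"claw":5.1}]}}

```text
time_s: 15.15
position: [0.4412, 0.0743, 0.0844]
tool_rot: [[0.998, 0.056, 0.0], [0.056, -0.998, -0.0], [0.0, 0.0, -1.0]]
ft_force: [-0.2, -0.2, -1.6]
grip_width: 0.0508
gripper_force: 3.9
```

```bash
sed -i "s/for n in('wrist','top')/for n in('wrist',)/" roll.py; python3 roll.py; ls pics; python3 pitch.py|grep 'x 0.1'
```

```text
wrist 4477 range [[0.5286, 0.0588, 0.0231], [0.5702, 0.1017, 0.0489]]
 circ [0.55090227 0.08032458] 0.02126255732241113
 mid [0.54939225 0.08024406 0.04891532] tool [ 1.084e-01  1.000e-04 -3.550e-02]
crop.png
r_top_14.2.png
r_wrist_14.2.png
r_wrist_15.2.png
scene0.png
scene3.png
top0.png
w5.png
wrist0.png
wrist1.png
wrist2.png
wrist3.png
 x 0.102 406 z [-0.017  0.005  0.011] |y| [0.031 0.031 0.033]
 x 0.114 325 z [-0.018  0.001  0.012] |y| [0.031 0.032 0.034]
 x 0.126 36 z [-0.018 -0.015 -0.01 ] |y| [0.03  0.031 0.032]
 x 0.102 410 z [-0.017  0.004  0.011] |y| [0.032 0.032 0.035]
 x 0.114 341 z [-0.017  0.001  0.011] |y| [0.032 0.033 0.035]
 x 0.126 38 z [-0.018 -0.015 -0.01 ] |y| [0.031 0.033 0.033]
```

View pics/r_wrist_15.2.png

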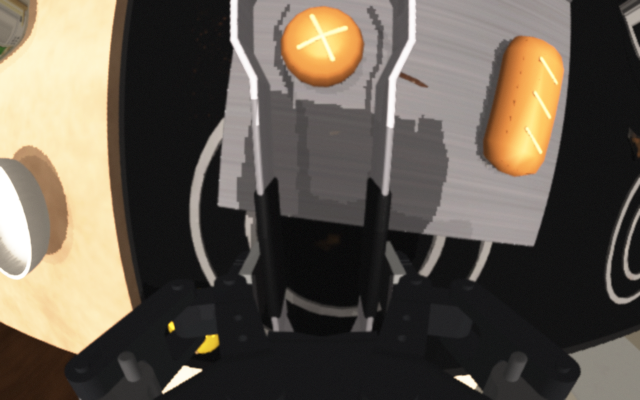

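The round roll is at (322,46), centred between the cups. The long roll at (527,105) and the yellow look-alike at (205,340) are clear. Lowering over the roll and closing.

>>> {"name": "servo_tool", "arguments": {"newtons": 30, "steps": [{"tx":0,"ty":0,"tz":-0.4,"yaw":0,"claw":5.1},{"tx":0,"ty":0,"tz":-0.8,"yaw":0,"claw":5.1},{"tx":0,"ty":0,"tz":-0.9,"yaw":0,"claw":5.1},{"tx":0,"ty":0,"tz":-0.9,"yaw":0,"claw":5.1},{"tx":0,"ty":0,"tz":-0.9,"yaw":0,"claw":5.1},{"tx":0,"ty":0,"tz":-0.8,"yaw":0,"claw":5.1},{"tx":0,"ty":0,"tz":-0.6,"yaw":0,"claw":5.1},{"tx":0,"ty":0,"tz":-0.2,"yaw":0,"claw":5.1},{"tx":0,"ty":0,"tz":0,"yaw":0,"claw":5.1},{"tx":0,"ty":0,"tz":0,"yaw":0,"claw":5.1}]}}

```text
time_s: 16.25
position: [0.4412, 0.0744, 0.0295]
tool_rot: [[0.998, 0.056, 0.0], [0.056, -0.998, -0.0], [0.0, 0.0, -1.0]]
ft_force: [-0.2, 0.5, -1.0]
grip_width: 0.051
gripper_force: 3.9
```

```bash
python3 roll.py; python3 pitch.py|grep -E 'x 0.(0[39]|1)'
```

```text
wrist 6169 range [[0.5281, 0.0588, 0.0201], [0.5531, 0.1013, 0.0487]]
 circ [0.55014857 0.08020563] 0.0208380657651176
 mid [0.54061457 0.08004659 0.04865102] tool [ 0.0996 -0.0001  0.0191]
 x 0.03 243 z [-0.014  0.009  0.011] |y| [0.02  0.021 0.025]
 x 0.09 359 z [-0.017  0.009  0.011] |y| [0.025 0.028 0.03 ]
 x 0.102 721 z [-0.016  0.008  0.013] |y| [0.016 0.031 0.033]
 x 0.114 431 z [-0.016  0.006  0.014] |y| [0.017 0.031 0.033]
 x 0.126 28 z [-0.017 -0.015 -0.01 ] |y| [0.031 0.031 0.032]
 x 0.03 244 z [-0.016  0.009  0.011] |y| [0.021 0.022 0.026]
 x 0.09 347 z [-0.016  0.009  0.012] |y| [0.016 0.028 0.031]
 x 0.102 759 z [-0.015  0.009  0.014] |y| [0.016 0.032 0.034]
 x 0.114 443 z [-0.016  0.005  0.014] |y| [0.017 0.033 0.035]
 x 0.126 29 z [-0.017 -0.015 -0.01 ] |y| [0.032 0.032 0.033]
```

>>> {"name": "servo_tool", "arguments": {"newtons": 30, "steps": [{"tx":0,"ty":0,"tz":0,"yaw":0,"claw":4.9},{"tx":0,"ty":0,"tz":0,"yaw":0,"claw":4.7},{"tx":0,"ty":0,"tz":0,"yaw":0,"claw":4.5},{"tx":0,"ty":0,"tz":0,"yaw":0,"claw":4.3},{"tx":0,"ty":0,"tz":0,"yaw":0,"claw":4.1},{"tx":0,"ty":0,"tz":0,"yaw":0,"claw":3.8},{"tx":0,"ty":0,"tz":0,"yaw":0,"claw":3.5},{"tx":0,"ty":0,"tz":0,"yaw":0,"claw":3.2},{"tx":0,"ty":0,"tz":0,"yaw":0,"claw":3.0},{"tx":0,"ty":0,"tz":0,"yaw":0,"claw":3.0}]}}

```text
time_s: 17.35
position: [0.4411, 0.0744, 0.0293]
tool_rot: [[0.998, 0.056, 0.0], [0.056, -0.998, 0.0], [0.0, -0.0, -1.0]]
ft_force: [-0.3, -0.1, 0.4]
grip_width: 0.0431
gripper_force: 32.2
```

```bash
python3 roll.py; python3 pitch.py|grep -E 'x 0.(03|06|09|1)'
```

```text
wrist 6218 range [[0.5282, 0.0581, 0.0192], [0.5533, 0.1015, 0.0485]]
 circ [0.55061871 0.07996726] 0.02124774159485804
 mid [0.54071443 0.07978639 0.04853454] tool [0.0998 0.0002 0.0192]
 x 0.03 197 z [-0.013  0.008  0.01 ] |y| [0.015 0.017 0.021]
 x 0.066 329 z [-0.015  0.008  0.01 ] |y| [0.016 0.017 0.019]
 x 0.09 272 z [-0.015  0.009  0.01 ] |y| [0.018 0.021 0.023]
 x 0.102 638 z [-0.014  0.008  0.013] |y| [0.016 0.023 0.026]
 x 0.114 255 z [-0.002  0.009  0.014] |y| [0.016 0.023 0.026]
 x 0.03 203 z [-0.014  0.008  0.01 ] |y| [0.016 0.018 0.022]
 x 0.066 328 z [-0.017  0.008  0.01 ] |y| [0.018 0.018 0.02 ]
 x 0.09 309 z [-0.014  0.008  0.01 ] |y| [0.016 0.021 0.024]
 x 0.102 698 z [-0.014  0.009  0.014] |y| [0.016 0.022 0.027]
 x 0.114 265 z [-0.001  0.009  0.015] |y| [0.017 0.024 0.027]
```

The tongs have closed on the roll at 43 mm and 32 N. Lifting gently.

>>> {"name": "servo_tool", "arguments": {"newtons": 35, "steps": [{"tx":0,"ty":0,"tz":0,"yaw":0,"claw":3.0},{"tx":0,"ty":0,"tz":0.2,"yaw":0,"claw":3.0},{"tx":0,"ty":0,"tz":0.4,"yaw":0,"claw":3.0},{"tx":0,"ty":0,"tz":0.6,"yaw":0,"claw":3.0},{"tx":0,"ty":0,"tz":0.8,"yaw":0,"claw":3.0},{"tx":0,"ty":0,"tz":1,"yaw":0,"claw":3.0},{"tx":0,"ty":0,"tz":1.2,"yaw":0,"claw":3.0},{"tx":0,"ty":0,"tz":1.4,"yaw":0,"claw":3.0},{"tx":0,"ty":0,"tz":1.5,"yaw":0,"claw":3.0},{"tx":0,"ty":0,"tz":1.5,"yaw":0,"claw":3.0},{"tx":0,"ty":0,"tz":1.5,"yaw":0,"claw":3.0},{"tx":0,"ty":0,"tz":1.2,"yaw":0,"claw":3.0},{"tx":0,"ty":0,"tz":0.8,"yaw":0,"claw":3.0},{"tx":0,"ty":0,"tz":0.4,"yaw":0,"claw":3.0},{"tx":0,"ty":0,"tz":0,"yaw":0,"claw":3.0}]}}

```text
time_s: 18.95
position: [0.4411, 0.0744, 0.1547]
tool_rot: [[0.998, 0.056, 0.001], [0.056, -0.998, -0.0], [0.001, 0.0, -1.0]]
ft_force: [0.4, 0.2, -1.7]
grip_width: 0.0429
gripper_force: 36.4
```

```bash
python3 roll.py; python3 pitch.py|grep -E 'x 0.(03|06|09|1)'; python3 - <<'E'
from h import *
im,d,P=cloud('top')
# bowl rim: bright, z 0.042..0.056 near known place
hsv=cv2.cvtColor(im,cv2.COLOR_RGB2HSV)
m=(P[...,2]>.04)&(P[...,2]<.06)&(hsv[...,1]<60)&(abs(P[...,0]-.43)<.08)&(abs(P[...,1]-.37)<.08)
q=P[m]; A=np.c_[q[:,:2],np.ones(len(q))]; k=np.linalg.lstsq(A,(q[:,:2]**2).sum(1),rcond=None)[0]; c=k[:2]/2
print(m.sum(),'bowl',c,np.sqrt(k[2]+c@c),q[:,:2].min(0),q[:,:2].max(0))
E
```

```text
wrist 6550 range [[0.5282, 0.0581, 0.146], [0.5533, 0.1015, 0.1741]]
 mid [0.54075493 0.07979715 0.17406976] tool [0.0998 0.0002 0.0193]
 x 0.03 219 z [-0.019  0.008  0.01 ] |y| [0.015 0.017 0.021]
 x 0.066 353 z [-0.019  0.007  0.01 ] |y| [0.016 0.017 0.019]
 x 0.09 278 z [-0.017  0.008  0.01 ] |y| [0.018 0.021 0.023]
 x 0.102 663 z [-0.017  0.008  0.013] |y| [0.016 0.023 0.026]
 x 0.114 266 z [-0.003  0.008  0.014] |y| [0.016 0.023 0.026]
 x 0.03 209 z [-0.014  0.008  0.01 ] |y| [0.016 0.018 0.022]
 x 0.066 330 z [-0.017  0.007  0.01 ] |y| [0.018 0.018 0.02 ]
 x 0.09 311 z [-0.017  0.008  0.01 ] |y| [0.016 0.021 0.024]
 x 0.102 709 z [-0.017  0.008  0.014] |y| [0.016 0.023 0.027]
 x 0.114 276 z [-0.002  0.009  0.015] |y| [0.016 0.024 0.027]
60 bowl [0.43107669 0.36964163] 0.05412279535882926 [0.41272988 0.34607783] [0.4867845  0.42500992]
```

The roll came up with the tongs, its pose in the grip unchanged. Carrying it to the bowl at (0.431, 0.370), turning 30°.

>>> {"name": "servo_tool", "arguments": {"steps": [{"tx":-0.1,"ty":0.2,"tz":0,"yaw":0.3,"claw":3.0},{"tx":-0.3,"ty":0.6,"tz":0,"yaw":0.8,"claw":3.0},{"tx":-0.5,"ty":1.0,"tz":0,"yaw":1.4,"claw":3.0},{"tx":-0.6,"ty":1.4,"tz":0,"yaw":1.9,"claw":3.0},{"tx":-0.7,"ty":1.7,"tz":0,"yaw":2.2,"claw":3.0},{"tx":-0.8,"ty":1.9,"tz":0,"yaw":2.4,"claw":3.0},{"tx":-0.8,"ty":2.0,"tz":0,"yaw":2.4,"claw":3.0},{"tx":-0.8,"ty":2.0,"tz":0,"yaw":2.4,"claw":3.0},{"tx":-0.8,"ty":2.0,"tz":0,"yaw":2.4,"claw":3.0},{"tx":-0.8,"ty":2.0,"tz":0,"yaw":2.4,"claw":3.0},{"tx":-0.8,"ty":1.9,"tz":0,"yaw":2.4,"claw":3.0},{"tx":-0.8,"ty":1.8,"tz":0,"yaw":2.4,"claw":3.0},{"tx":-0.8,"ty":1.7,"tz":0,"yaw":2.2,"claw":3.0},{"tx":-0.7,"ty":1.4,"tz":0,"yaw":2.0,"claw":3.0},{"tx":-0.5,"ty":1.0,"tz":0,"yaw":1.5,"claw":3.0},{"tx":-0.3,"ty":0.6,"tz":0,"yaw":0.9,"claw":3.0},{"tx":-0.1,"ty":0.3,"tz":0,"yaw":0.4,"claw":3.0},{"tx":0,"ty":0.1,"tz":0,"yaw":0,"claw":3.0},{"tx":0,"ty":0,"tz":0,"yaw":0,"claw":3.0}]}}

```text
time_s: 21.0
position: [0.3393, 0.3102, 0.1543]
tool_rot: [[0.833, 0.553, 0.0], [0.553, -0.833, -0.0], [0.0, 0.0, -1.0]]
ft_force: [-0.6, -0.1, -1.0]
grip_width: 0.0431
gripper_force: 36.4
```

```bash
cat > fin.py <<'E'
from h import *
s=env.observe(); c=np.array(s['position']); R=np.array(s['tool_rot'])
print(c,'roll now at',c+R@[.109,0,0],np.round(s['q'],1),np.abs(s['qvel']).max())
for n in('scene','top'):
    im,d,P=cloud(n); save('f_%s_%.1f.png'%(n,s['time_s']),im)
    hsv=cv2.cvtColor(im,cv2.COLOR_RGB2HSV)
    m=(hsv[...,0]<24)&(hsv[...,1]>120)&(hsv[...,2]>90)&(P[...,2]>.1)&(P[...,2]<.2)&(abs(P[...,0]-.43)<.06)&(abs(P[...,1]-.37)<.06)
    print(n,'roll',m.sum(), np.round(np.percentile(P[m],[2,98],axis=0),3).tolist() if m.any() else '')
    m=(P[...,2]>.04)&(P[...,2]<.06)&(hsv[...,1]<60)&(abs(P[...,0]-.43)<.08)&(abs(P[...,1]-.37)<.08)
    q=P[m]; 
    if len(q)>10:
        A=np.c_[q[:,:2],np.ones(len(q))]; k=np.linalg.lstsq(A,(q[:,:2]**2).sum(1),rcond=None)[0]; b=k[:2]/2
        print(' bowl',len(q),b,np.sqrt(k[2]+b@b),np.round([q[:,:2].min(0),q[:,:2].max(0)],3).tolist())
E
python3 fin.py; python3 pitch.py|grep -E 'x 0.(03|06|09|1)'; ls pics|grep f_
```

```text
[0.33928524 0.31020838 0.15430858] roll now at [0.43010234 0.37048487 0.15431188] [27.6 18.9 97.  -0.  64.2 84.1] 0.3720129374169993
scene roll 99 [[0.409, 0.357, 0.157], [0.441, 0.393, 0.175]]
 bowl 297 [0.4289667  0.37442844] 0.05555231779956582 [[0.369, 0.318], [0.491, 0.432]]
top roll 0 
 x 0.03 214 z [-0.019  0.008  0.01 ] |y| [0.015 0.017 0.021]
 x 0.066 356 z [-0.019  0.007  0.01 ] |y| [0.017 0.017 0.02 ]
 x 0.09 285 z [-0.017  0.008  0.01 ] |y| [0.018 0.021 0.024]
 x 0.102 673 z [-0.017  0.008  0.013] |y| [0.016 0.023 0.026]
 x 0.114 258 z [-0.002  0.008  0.014] |y| [0.016 0.024 0.026]
 x 0.03 206 z [-0.015  0.008  0.01 ] |y| [0.016 0.018 0.021]
 x 0.066 326 z [-0.016  0.007  0.01 ] |y| [0.017 0.018 0.02 ]
 x 0.09 307 z [-0.017  0.008  0.01 ] |y| [0.016 0.021 0.024]
 x 0.102 697 z [-0.018  0.008  0.014] |y| [0.016 0.024 0.026]
 x 0.114 268 z [-0.002  0.008  0.015] |y| [0.016 0.024 0.026]
f_scene_21.0.png
f_top_21.0.png
```

>>> {"name": "servo_tool", "arguments": {"steps": [{"tx":0,"ty":0.1,"tz":0,"yaw":0,"claw":3.0},{"tx":0,"ty":0,"tz":0,"yaw":0,"claw":3.0},{"tx":0,"ty":0,"tz":0,"yaw":0,"claw":3.0},{"tx":0,"ty":0,"tz":0,"yaw":0,"claw":3.0},{"tx":0,"ty":0,"tz":0,"yaw":0,"claw":3.0}]}}

```text
time_s: 21.65
position: [0.3391, 0.3114, 0.1543]
tool_rot: [[0.833, 0.553, 0.0], [0.553, -0.833, 0.0], [0.0, -0.0, -1.0]]
ft_force: [0.2, 1.0, -0.7]
grip_width: 0.0432
gripper_force: 36.4
```

View pics/f_scene_21.0.png

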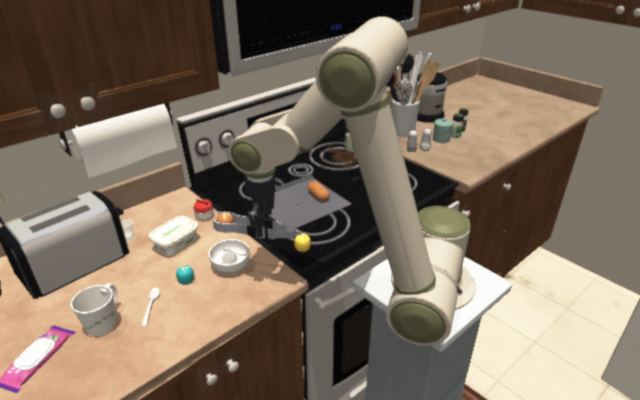

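The roll is in the tongs at (226,218), above the bowl at (230,257). The long roll and both look-alikes are where they were. Handing in.

```bash
python3 -c "
from rig import env
print(env.close_job())"
```

```text
the job is handed in; nothing more can be done
None
```

I handed the job in with the round roll held still in the closed tongs (about 36 N), about 3 mm or less from the bowl's centre and about 8 cm above its rim, at 21.7 s; the tongs swung nose-up on the first lift, so I laid them back on the cooktop and regrasped before closing on the roll.

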